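Isolate a printer supply: take out the bayonet fuse carrier

ROBOT

A 6-joint arm with a two-finger parallel gripper is mounted at the origin on a cart in front of the work surface, level with it; the furniture and walls round the work are solid. World frame = base frame: x ahead of the robot, y to its left, z up, the work surface at z = 0. Lengths are in m, angles in rad, forces in N, time in s.
With the tool pointing down it reaches from about 0.275 to 0.875 m from the base axis. Payload 12.5 kg.
Tool frame: the origin (TCP) lies at the very end of the fingers, on their centre line; the grasp point (between the pads) lies 19 mm behind it; z points along the fingers, y is the line along which they close (so a half turn about z gives the same grasp; the last joint's range is limited). The gripper opens to 85 mm and grips with 20 to 120 N. Pads are 22 mm wide; open, the fingers measure 114 mm over their backs; the gripper's body (76 mm by 85 mm) begins 54 mm behind the grasp point. The pads swing forward as they close: fully open they stand 13 mm farther back than shut.
Start: joints at [1.261, 0.351, 1.652, -0, 1.139, -0.085], TCP at [0.123, 0.536, 0.231] pointing down, gripper open.
Joint ranges: [-2.75, 2.75], [-0.79, 2.1], [0.01, 2.65], [-1.57, 4.71], [0.07, 3.14], [-2.87, 2.87]. Speed limits (rad/s): [2.22, 2.22, 2.79, 3.14, 3.14, 3.14].

INTERFACE

Orientations are given as a 3x3 rotation matrix whose columns are the frame's x, y, z axes.
In Python, from bench import manip gives the robot as it stands. Calls block until the motion is done:
- manip.move_ptp(position, orientation): joint-space move of the TCP to a pose.
- manip.move_l(position, attitude=None, max_speed=0.15): straight line of the TCP; attitude=None keeps the orientation; max_speed is the mean speed in m/s.
- manip.move_j(angles): joint-space move.
- manip.set_gripper(opening, effort=None): opening from 0.0 (shut) to 1.0 (fully open); effort is the grip in N (None keeps the last); returns when the fingers have stopped.
- manip.dwell(seconds).
- manip.inverse_kinematics(position, orientation): joint angles nearest the present ones, or None.
- manip.grab_frame(name): name is "scene" or "side" or "wrist"; returns (picture, depth): 384x512x3 uint8, red, green, blue; 384x512 float32, m along the optical axis (not along the pixel's ray), 0 where there is no reading.
- manip.get_calibration(name): a dict with "camera_matrix" (3x3 intrinsics, pixels), "k1" (the pictures are not rectified: a ray, as slopes to the right and down, at radius r is drawn at 1 + k1 r^2 times it, then the intrinsics apply), "R" (3x3) and "t" (3): a world point X has camera coordinates R X + t. Camera axes: x right, y down, z forward; pixel columns grow to the right and rows downward; lengths in m; the calibration is good to about 2 mm. A picture is of the moment at which its call begins: read the wrist's pose just before it. get_calibration takes no time and is no camera call; for the wrist camera it gives the pose at the moment of the call.
A pose or a line that the arm cannot do raises manip.Unreachable and nothing moves.
- manip.sign_off(): hands the job in; it is judged then, once.
Trained networks look in the newest picture that a camera, given by its name, has taken for a name from the list of things; names that differ only in an ending like _2 or _b are one class to them, and where a whole thing is asked for, a point or a joint stands for the part that bears it (a point fixed in the world has none). Each returns a list of dicts, best first, with "confidence" (0 to 1); they miss things now and then, are a little off and sometimes report something else, mostly with a low value. They report only what shows in the picture. A call takes as long as a camera call. They do not tell look-alikes from the thing itself.
- manip.look_for(camera, name): "at" ([x, y, z] in m, in world coordinates, good to about 4 mm: the middle of the surface that is visible of it).
Readings, each from a call of its own:
- manip.current_time(): time.
- manip.current_qpos(): joint angles.
- manip.current_joint_vel(): joint speeds.
- manip.current_joint_torque(): joint torques, N m.
- manip.current_ee_pos(): TCP position.
- manip.current_tcp_rot(): TCP orientation.
- manip.current_force(): force on the tool from outside, world axes, zero at the start.
- manip.current_ft_torque(): the same for the moment, N m.
- manip.current_grip_width(): opening from 0.0 (shut) to 1.0 (fully open).
- manip.current_grip_force(): force on a finger pad.
Only numpy, scipy, OpenCV 4.12 (cv2) and the standard library are available. Lean on these libraries where they do the work, as an engineer would, in place of code of your own. Each camera call takes 0.05 s, during which the arm holds its last target. There are 200 camera calls.

TASK

Isolate the printer supply: push the red fuse carrier down into its grey fuse base against its spring until it is past its catch, turn it anticlockwise to its stop and draw it out. Then hang it upright in the hole of the yellow stand, flange resting flat on the top, and let go. Work by feel: press with no more than about 25 N, do not wrench it against the catch or the stop, and leave the things lying around where they are.

Things in the scene. Friction and masses are not known exactly. Their poses are not given: they have to be found in the camera images.
- carrier: Red fuse carrier, 0.07 to 0.14 kg; origin at the lower tip of its stem, z up its axis. White stem 20 mm across up to z = 45 mm; red flange 58 mm across, z = 45 to 51 mm; finger wing 46 mm long in x, 16 mm thick in y, z = 51 to 79 mm (grip across y). At the start locked in the base: tip 45 mm above the bench, x axis 30 degrees anticlockwise of the base's x, few degrees of play.
- wing_top (a point): centre of the top of the carrier's wing, 79 mm above its tip
- lugs (a point): on the carrier's axis between its two steel lugs, 19 mm above the tip; they point along the carrier's +x and -x, 8 mm wide, 6 mm high, reaching 20 mm from the axis
- fuse_base: Grey fixed fuse base, 92 x 92 mm, 70 mm high, with a black plate on top up to 74 mm and two mounting ears along x (to 60 mm from the centre). Origin at the centre of its underside, on the locked carrier's axis. White dots mark the locked direction (30 degrees from its x), green dots the slot (90 degrees).
- base_top (a point): on the base's axis at the top of its black plate, 74 mm above the bench; the locked carrier's flange stands 16 mm above it. The plate is 7 mm thick, with a hole 27 mm across for the stem
- base_slot (a point): in the base's entry slot for the lugs, 18 mm from the axis along its +y (a twin lies along -y); 13 mm wide, to 23 mm from the axis. With the lugs in line with it the carrier draws straight up; they are clear when the tip is over 65 mm above the bench
- base_catch (a point): the hidden catch, on the base's axis. A spring pushes the carrier up: 6.5 N locked, 0.3 N more per mm. It cannot turn until pushed down 2.5 to 11.5 mm (differs from base to base, unseen); 1.6 mm further a rigid ledge stops it: force rises steeply. Held at the ledge it turns anticlockwise from above (+z) some 60 degrees to a hard stop at the slot; let up there, it rises 5 mm past its locked height.
- stand: Yellow fixed stand block, 100 x 100 x 55 mm; origin at the centre of its underside. In its top a round blind hole 47 mm in diameter, 50 mm deep; the carrier hangs in it by its flange, any way round, tip 10 mm above the bench.
- stand_hole0 (a point): centre of the mouth of the stand's hole, 55 mm above the bench
- dodeca: bystander: cream printed dodecahedron, about 110 mm
- pliers: bystander: red-handled pliers lying flat, 175 mm
- driver: bystander: yellow screwdriver lying flat, 202 mm
- tape_roll: bystander: blue tape roll lying flat, 100 mm across
- scale: bystander: black pocket scale, 110 x 62 x 19 mm
- bracket: bystander: small orange angle bracket, 18 x 50 x 34 mm
Things that resemble listed ones, but are neither listed nor needed, are in the scene too. Several things have the shape of the carrier; the one meant has the colours described above.

How it is judged:
On the way, in this order (a step that is already met when the one before it is completed fails the run):
1. the carrier is pushed in past the catch and turned to within 15 degrees of the slot while still in the base (angle between the x axis of carrier and the y axis of fuse_base, either way round below 0.262 rad and z of carrier in the frame of fuse_base below 0.056 m and horizontal distance between carrier and fuse_base below 0.006 m), for 0.1 s.
2. the carrier is drawn out of the base (z of carrier in the frame of fuse_base above 0.075 m), for 0.1 s.
At the end, for the whole second after the job is handed in: The carrier hangs in the stand's hole, released and at rest: axis within 7 mm of the hole's, upright within 0.08 rad, flange on the top (tip 7 to 13 mm above the bench) (horizontal distance between carrier and stand below 0.007 m and z of carrier in the frame of stand between 0.007 and 0.013 m and angle between carrier's own z axis and vertical below 0.08 rad and linear speed of carrier below 0.02 m/s and contact force between the fingers and carrier below 0.1 N); the robot touches nothing.
It fails at once if before it has come round to the slot, the carrier is pressed or wrenched against the base with more than 30 N (contact force between carrier and fuse_base above 30 N and angle between the x axis of carrier and the y axis of fuse_base, either way round above 0.3 rad).
It fails at once if the carrier is wrenched against the stop with more than 80 N (contact force between carrier and fuse_base above 80 N).
It fails at once if a bystander (dodecahedron, pliers, screwdriver, tape roll, scale, bracket) is moved more than 30 mm (distance of any of dodeca, pliers, driver, tape_roll, scale, bracket from where it was at the start of the episode above 0.03 m).
It also fails if it takes over 72 s, if anything falls off the work surface, if the arm or the gripper's body presses on something with over 40 N, if the wrist force passes 120 N, or if a joint passes its speed limit or range.

## Working session

There is one attempt and no reset: what is moved stays moved. The work goes in short steps, each a Python script; the robot and the scene stay as the last script left them, time stands still between calls to the robot, and variables do not carry over. Pictures are saved under pics/ and viewed, at most 10 in all, crops included, and the job is handed in when it is done.

```bash
mkdir -p pics; ls; python3 - <<'E'
from bench import manip
import cv2,numpy as np
for c in ("scene","side"):
    p,d=manip.grab_frame(c)
    cv2.imwrite(f"pics/{c}0.png",p[:,:,::-1]); np.save(f"{c}0.npy",d)
    for n in ("carrier","wing_top","fuse_base","base_top","stand","stand_hole0"):
        print(c,n,[(np.round(r["at"],3).tolist(),round(r["confidence"],2)) for r in manip.look_for(c,n)][:4])
print(manip.current_time())
E
```

```text
pics
scene carrier [([0.393, 0.112, 0.05], 0.74), ([0.496, 0.222, 0.053], 0.62), ([0.53, 0.099, 0.094], 0.51), ([0.598, 0.222, 0.051], 0.51)]
scene wing_top [([0.393, 0.113, 0.047], 0.78), ([0.527, 0.099, 0.094], 0.58), ([0.498, 0.222, 0.052], 0.49), ([0.594, 0.222, 0.05], 0.47)]
scene fuse_base [([0.5, 0.088, 0.065], 0.73), ([0.551, 0.38, 0.019], 0.51)]
scene base_top [([0.507, 0.086, 0.067], 0.98)]
scene stand [([0.525, 0.098, 0.098], 0.74), ([0.468, -0.125, 0.055], 0.61), ([0.387, 0.406, 0.012], 0.42)]
scene stand_hole0 [([0.465, -0.127, 0.055], 0.8)]
side carrier [([0.399, 0.137, 0.054], 0.81), ([0.528, 0.111, 0.101], 0.75), ([0.506, 0.241, 0.051], 0.48)]
side wing_top [([0.505, 0.237, 0.049], 0.83), ([0.397, 0.134, 0.052], 0.82), ([0.532, 0.116, 0.096], 0.55)]
side fuse_base [([0.543, 0.133, 0.054], 0.83), ([0.533, 0.116, 0.096], 0.71)]
side base_top [([0.542, 0.129, 0.058], 0.9)]
side stand [([0.475, -0.101, 0.052], 0.92), ([0.534, 0.114, 0.092], 0.55)]
side stand_hole0 [([0.481, -0.098, 0.052], 0.68)]
0.7
```

View pics/scene0.png

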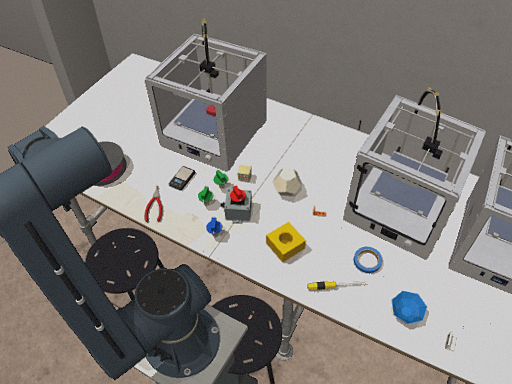

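View pics/side0.png

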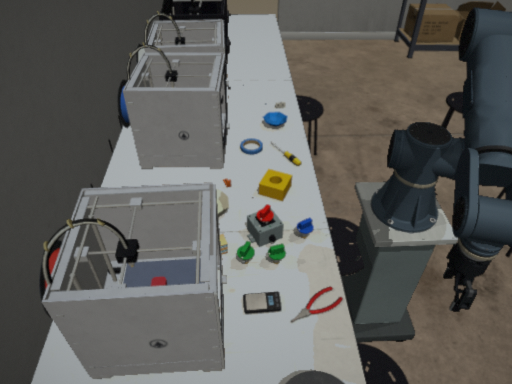

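The red carrier sits in the grey base (scene pixel ~237,200; side ~265,215), with green and blue look-alikes near it. The yellow stand is at scene (286,241). Next I'll look closely with the wrist camera.

```bash
cat > h.py <<'E'
from bench import manip
import cv2,numpy as np
def down(a):
    """tool pointing down, closing axis y at world angle a"""
    y=np.array([np.cos(a),np.sin(a),0]);z=np.array([0,0,-1.]);return np.c_[np.cross(y,z),y,z]
def snap(c,fn):
    cal=manip.get_calibration(c);p,d=manip.grab_frame(c)
    cv2.imwrite(f"pics/{fn}.png",p[:,:,::-1]);np.savez(f"{fn}.npz",p=p,d=d,K=cal["camera_matrix"],k1=cal["k1"],R=cal["R"],t=cal["t"])
    return p,d,cal
def cloud(d,K,k1,R,t):
    v,u=np.mgrid[:d.shape[0],:d.shape[1]]
    q=cv2.undistortPoints(np.stack([u,v],-1).reshape(-1,1,2).astype(float),np.array(K,float),np.array([k1,0,0,0.]))[:,0]
    P=np.c_[q,np.ones(len(q))]*d.reshape(-1,1)
    return ((P-t)@np.array(R)).reshape(*d.shape,3)
E
python3 - <<'E'
from h import *
R0=manip.current_tcp_rot();print(R0.round(2).tolist())
for a in (np.pi/2,0,-np.pi/2):
    print(a,manip.inverse_kinematics([.48,.1,.36],down(a)))
cal=manip.get_calibration("wrist");c=-np.array(cal["R"]).T@cal["t"]
print("cam in tcp",(R0.T@(c-manip.current_ee_pos())).round(3),(R0.T@np.array(cal["R"]).T).round(2).tolist(),cal["camera_matrix"])
E
```

```text
[[-0.97, 0.22, -0.0], [0.22, 0.97, -0.0], [0.0, -0.0, -1.0]]
1.5707963267948966 [ 1.10413913e-01  1.32170575e-01  1.61491586e+00 -4.44089210e-16
  1.39450622e+00 -1.46038241e+00]
0 [ 1.10413913e-01  1.32170575e-01  1.61491586e+00 -4.44089210e-16
  1.39450622e+00  1.10413913e-01]
-1.5707963267948966 [ 1.10413913e-01  1.32170575e-01  1.61491586e+00 -4.44089210e-16
  1.39450622e+00  1.68121024e+00]
cam in tcp [ 0.08  -0.001 -0.143] [[-0.0, -0.95, -0.31], [1.0, -0.0, 0.0], [-0.0, -0.31, 0.95]] [[307.54095879   0.         259.17355994]
 [  0.         307.54095879 189.08861522]
 [  0.           0.           1.        ]]
```

```bash
python3 - <<'E'
from h import *
manip.move_ptp([.46,-.12,.30],down(np.pi/2)); snap("wrist","w_stand")
print([(np.round(r["at"],3).tolist(),round(r["confidence"],2)) for r in manip.look_for("wrist","stand_hole0")])
manip.move_ptp([.49,.1,.34],down(np.pi/2)); snap("wrist","w_base")
for n in ("wing_top","base_top","base_slot"):
  print(n,[(np.round(r["at"],3).tolist(),round(r["confidence"],2)) for r in manip.look_for("wrist",n)])
print(manip.current_time())
a,b=cv2.imread("pics/w_stand.png"),cv2.imread("pics/w_base.png")
cv2.imwrite("pics/both.png",cv2.resize(np.hstack([a[:,60:460],b[:,60:460]]),None,fx=1,fy=1))
E
```

```text
[([0.48, -0.124, 0.054], 0.8)]
wing_top [([0.6, 0.228, 0.048], 0.96), ([0.502, 0.225, 0.054], 0.84), ([0.533, 0.102, 0.094], 0.66), ([0.402, 0.124, 0.051], 0.63)]
base_top [([0.513, 0.1, 0.074], 0.71)]
base_slot [([0.513, 0.098, 0.075], 0.6)]
4.5167
```

View pics/both.png

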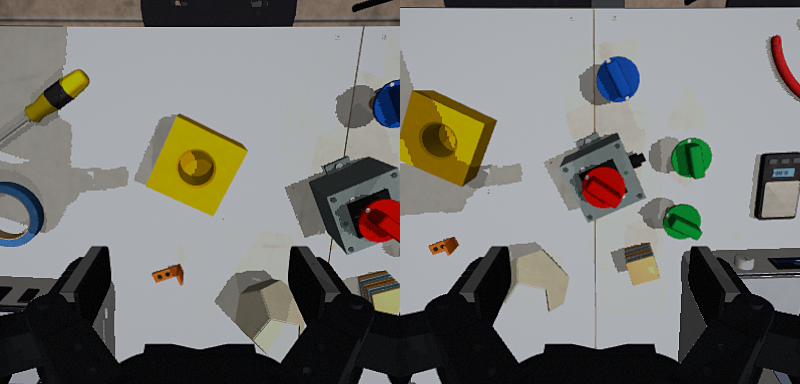

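The wrist views show the stand and its hole (left panel, ~197,167) and the red carrier in the base (right panel, ~604,187) with its wing direction visible. Now I'll measure both from depth.

```bash
python3 - <<'E'
from h import *
def load(f):
    z=np.load(f+".npz");return z["p"],cloud(z["d"],z["K"],z["k1"],z["R"],z["t"])
p,X=load("w_base"); hsv=cv2.cvtColor(p,cv2.COLOR_RGB2HSV)
red=((hsv[...,0]<8)|(hsv[...,0]>172))&(hsv[...,1]>150)&(hsv[...,2]>50)
near=np.hypot(X[...,0]-.53,X[...,1]-.1)<.07
m=red&near; print("red n",m.sum(),"z hist",np.histogram(X[m][:,2],np.arange(.07,.14,.005)))
def rect(q): 
    r=cv2.minAreaRect((q[:,:2]*1000).astype(np.float32)); b=cv2.boxPoints(r); e=b[1]-b[0],b[2]-b[1]
    l=max(e,key=np.linalg.norm); return np.round(r[0],1),np.round(r[1],1),np.degrees(np.arctan2(l[1],l[0]))%180
top=X[m&(abs(X[...,2]-.124)<.004)]; print("wing",len(top),rect(top),top.mean(0))
fl=X[m&(abs(X[...,2]-.0955)<.004)]; print("flange",cv2.minEnclosingCircle((fl[:,:2]*1000).astype(np.float32)),fl[:,2].mean())
bt=near&(abs(X[...,2]-.071)<.005)&~red; print("base top",rect(X[bt]),X[bt][:,2].mean())
gm=(hsv[...,0]>40)&(hsv[...,0]<80)&(hsv[...,1]>90)&near&(X[...,2]>.06)&(np.hypot(X[...,0]-.52,X[...,1]-.1)<.06); print("green",X[gm].round(3)[:20].tolist())
wm=(hsv[...,1]<40)&(hsv[...,2]>190)&near&(X[...,2]>.06); print("white",X[wm].round(3)[:20].tolist())
p,X=load("w_stand"); hsv=cv2.cvtColor(p,cv2.COLOR_RGB2HSV)
y=(abs(hsv[...,0].astype(int)-26)<7)&(hsv[...,1]>150)&(np.hypot(X[...,0]-.48,X[...,1]+.124)<.09)
t=y&(abs(X[...,2]-.055)<.004); print("stand",rect(X[t]),X[t][:,2].mean())
cs,h=cv2.findContours(t.astype(np.uint8),cv2.RETR_CCOMP,cv2.CHAIN_APPROX_NONE)
for c,hh in zip(cs,h[0]):
    if hh[3]>=0 and len(c)>30:
        q=X[c[:,0,1],c[:,0,0]]; q=q[abs(q[:,2]-.055)<.006]
        A=np.c_[2*q[:,:2],np.ones(len(q))]; s=np.linalg.lstsq(A,(q[:,:2]**2).sum(1),rcond=None)[0]; print("hole",s[:2],np.sqrt(s[2]+s[0]**2+s[1]**2)*2,len(q))
cv2.imwrite("pics/crop.png",cv2.resize(cv2.imread("pics/w_base.png")[110:240,190:330],None,fx=4,fy=4,interpolation=cv2.INTER_CUBIC))
E
```

```text
red n 1404 z hist (array([ 12,   7,   0,   0,  18, 785,  26,  31,  34,  37, 326, 127,   0,
         0]), array([0.07 , 0.075, 0.08 , 0.085, 0.09 , 0.095, 0.1  , 0.105, 0.11 ,
       0.115, 0.12 , 0.125, 0.13 , 0.135, 0.14 ]))
wing 453 (array([532.7, 103.8]), array([44.2, 16.9]), np.float32(54.214005)) [0.53169327 0.10399649 0.12426819]
flange ((532.8707885742188, 104.1500244140625), 28.71657371520996) 0.09669801563760268
base top (array([533.4, 104.4]), array([92.3, 92. ]), np.float32(25.015432)) 0.07100759166307338
green [[0.514, 0.085, 0.075], [0.517, 0.135, 0.07], [0.516, 0.136, 0.073], [0.518, 0.133, 0.071], [0.518, 0.134, 0.071], [0.518, 0.136, 0.07], [0.518, 0.137, 0.071], [0.519, 0.133, 0.072], [0.519, 0.134, 0.072], [0.519, 0.136, 0.072], [0.519, 0.137, 0.07], [0.52, 0.135, 0.072], [0.52, 0.136, 0.073], [0.545, 0.072, 0.072], [0.545, 0.073, 0.073], [0.547, 0.072, 0.071], [0.547, 0.073, 0.072], [0.548, 0.07, 0.073], [0.548, 0.072, 0.071], [0.548, 0.073, 0.072]]
white []
stand (array([ 477.1, -124.8]), array([98.9, 99.7]), np.float32(154.46393)) 0.05564400948457144
hole [ 0.47717896 -0.12447491] 0.04779643106715518 102
```

View pics/crop.png

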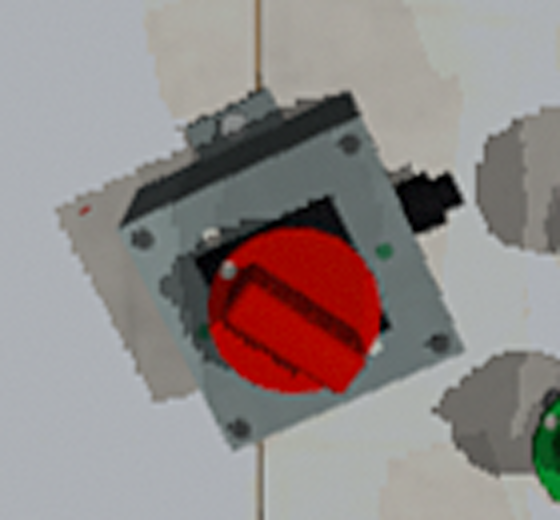

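Measurements agree: the axis is at (0.533, 0.104), the flange at 0.0967, the wing top at 0.124, carrier x at 54°, base x at 25° (so the slot is at 115°), and the hole at (0.477, -0.125). Next I'll grip the wing and press down by feel.

```bash
python3 - <<'E'
from h import *
a=np.radians(54.4-90); C=[.533,.104]
manip.move_ptp(C+[.20],down(a)); manip.set_gripper(0.6,80)
manip.move_l(C+[.100],max_speed=.1); f0=manip.current_force();print("free",f0.round(2),manip.current_ft_torque().round(2))
manip.set_gripper(0.0,80); manip.dwell(.1)
f=manip.current_force(); T0=manip.current_ft_torque()
print("grip",f.round(2),T0.round(3),manip.current_grip_width(),manip.current_grip_force(),manip.current_ee_pos().round(4),manip.current_time())
z=.100; prev=f[2]
for i in range(28):
    z-=.0005 if i else .0015
    manip.move_l(C+[z],max_speed=.02); manip.dwell(.05)
    f=manip.current_force(); e=manip.current_ee_pos()
    print(round(z,4),round(e[2],4),f.round(2),round(manip.current_time(),2))
    if i and (f[2]-f0[2]-(6.5+.3*(100-z*1e3))>3.5 or f[2]-f0[2]>16 or (i>1 and f[2]-prev>1.2)): break
    prev=f[2]
E
```

```text
free [-0.3  -0.12 -0.65] [-0.01 -0.    0.06]
grip [ 1.62 -1.75  4.87] [-0.399 -0.151  0.005] 0.16933964400255982 80.99660754203796 [0.5335 0.1039 0.1004] 8.5083
0.0985 0.0989 [ 0.43 -2.14  6.07] 8.81
0.098 0.0985 [ 0.05 -2.79  6.34] 9.11
0.0975 0.098 [ 0.36 -1.22  7.02] 9.41
0.097 0.0975 [ 0.43 -2.1   6.09] 9.71
0.0965 0.097 [-0.59 -2.37  6.37] 10.01
0.096 0.0965 [-0.6  -2.16  6.49] 10.31
0.0955 0.0961 [ 0.56 -0.93  6.86] 10.61
0.095 0.0959 [-1.75 -1.98 11.51] 10.91
```

Ledge felt at z ≈ 0.096, about 4 mm down. Now I'll turn while watching the moment and forces.

```bash
python3 - <<'E'
from h import *
a=np.radians(54.4-90); P=[.533,.104,.0952]
manip.move_l(P,max_speed=.02); T0=manip.current_ft_torque()[2]; print("T0",T0)
d=0
while d<60:
    d+=3 if d<51 else 1
    manip.move_l(P,down(a+np.radians(d)),max_speed=.02); manip.dwell(.05)
    f=manip.current_force();T=manip.current_ft_torque()[2];R=manip.current_tcp_rot()
    print(d,round(np.degrees(np.arctan2(R[1,1],R[0,1]))+90,1),f.round(1),round(T,3),round(manip.current_ee_pos()[2],4),round(manip.current_time(),2))
    if abs(T-T0)>.3 or f[2]>17 or np.hypot(*f[:2])>12: print("STOP");break
E
```

```text
T0 0.006154046455712249
3 57.4 [-0.  -1.2  8.1] 0.049 0.0959 11.46
6 60.4 [ 0.4 -1.1  8.7] 0.079 0.0959 11.76
9 63.4 [ 0.4 -0.5  8.5] 0.089 0.0959 12.06
12 66.4 [-0.8 -0.1  8.5] 0.067 0.0959 12.36
15 69.4 [-0.1  0.6  8.3] 0.074 0.0959 12.66
18 72.4 [-0.  -0.8  7.6] 0.039 0.0959 12.96
21 75.4 [ 0.4 -0.5  7.9] 0.08 0.0959 13.26
24 78.4 [-0.  -0.3  8.4] 0.058 0.0959 13.56
27 81.4 [ 0.5 -0.1  8. ] 0.063 0.0959 13.86
30 84.4 [ 0.1 -0.   8.5] 0.043 0.0959 14.16
33 87.4 [0.2 0.3 8.7] 0.028 0.0959 14.46
36 90.4 [0.2 0.2 8.8] 0.035 0.0959 14.76
39 93.4 [ 1.  -0.4  8.2] 0.024 0.0959 15.06
42 96.4 [-0.2  0.6  7.4] 0.03 0.0959 15.36
45 99.4 [-0.4  0.6  8.6] 0.049 0.0959 15.66
48 102.4 [-0.  -0.3  9.2] 0.098 0.0959 15.96
51 105.4 [0.5 0.7 8.3] 0.025 0.0959 16.26
52 106.4 [0.6 0.8 8.6] 0.058 0.0959 16.56
53 107.4 [0.8 0.4 9. ] 0.011 0.0959 16.86
54 108.4 [0.5 1.1 8.2] 0.01 0.0959 17.16
55 109.4 [ 0.1 -0.3  8.8] 0.022 0.0959 17.46
56 110.4 [0.3 0.7 8.7] 0.04 0.0959 17.76
57 111.4 [0.6 0.1 7.7] -0.023 0.0959 18.06
58 112.4 [-0.   0.2  8.8] -0.026 0.0959 18.36
59 113.4 [0.3 0.7 7.6] -0.005 0.0959 18.66
60 114.4 [-0.1  0.4  8.3] 0.012 0.0959 18.96
```

It turned freely to 114°, where the slot should be. Now I'll draw it up while watching for a snag.

```bash
python3 - <<'E'
from h import *
manip.dwell(.15)
z=.0952
while z<.135:
    z+=.004
    manip.move_l([.533,.104,z],max_speed=.03)
    f=manip.current_force();print(round(z,4),f.round(1),round(manip.current_ft_torque()[2],3))
    if f[2]<-10 or np.hypot(*f[:2])>10: print("SNAG");break
else:
    manip.move_l([.533,.104,.24]); manip.dwell(.2)
    snap("wrist","w_out"); snap("scene","s_out")
    print(manip.current_force().round(2),manip.current_grip_width())
    a,b=cv2.imread("pics/w_out.png"),cv2.imread("pics/s_out.png")
    cv2.imwrite("pics/out.png",np.hstack([a[:,60:460],cv2.resize(b[130:280,150:330],(400,384))]))
print(manip.current_time())
E
```

```text
0.0992 [0.8 1.  5.5] 0.03
0.1032 [2.1 0.8 4.4] -0.039
0.1072 [1.7 0.1 1. ] 0.071
0.1112 [ 0.9  0.6 -0.7] 0.015
0.1152 [-0.4 -0.3 -0.1] 0.009
0.1192 [ 0.   0.5 -0.5] -0.02
0.1232 [ 0.4  0.8 -0.8] 0.006
0.1272 [-0.1 -0.4 -1.5] 0.001
0.1312 [ 0.2  0.6 -0.9] 0.031
0.1352 [-0.   0.5 -0.9] -0.008
[ 0.86 -0.63 -1.1 ] 0.1723572263367167
23.0917
```

View pics/out.png

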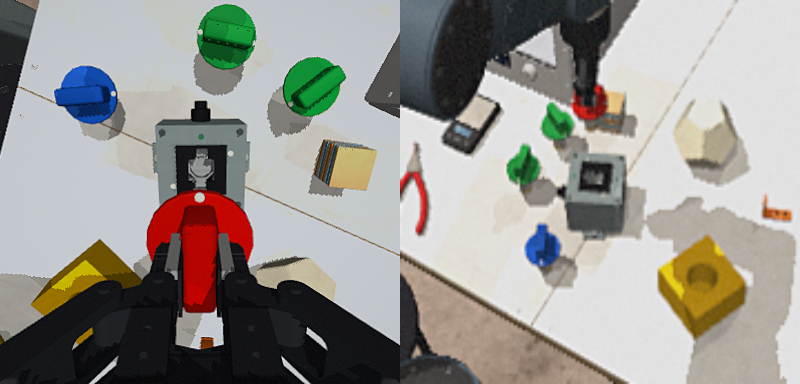

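The carrier is out and held by its wing; the base is empty (right panel ~597,180). Next I'll measure its pose in the hand.

```bash
python3 - <<'E'
from h import *
z=np.load("w_out.npz");p=z["p"];X=cloud(z["d"],z["K"],z["k1"],z["R"],z["t"])
hsv=cv2.cvtColor(p,cv2.COLOR_RGB2HSV);e=manip.current_ee_pos();print(e)
m=((hsv[...,0]<8)|(hsv[...,0]>172))&(hsv[...,1]>150)&(hsv[...,2]>40)&(np.linalg.norm(X-e,axis=-1)<.08)
q=X[m&(X[...,2]<e[2]+.003)&(X[...,2]>e[2]-.012)]
A=np.c_[q[:,:2]-e[:2],np.ones(len(q))];w=np.ones(len(q),bool)
for _ in range(5):
    s=np.linalg.lstsq(A[w],q[w,2],rcond=None)[0]; w=abs(A@s-q[:,2])<.0015
print("flange plane slope",s[:2].round(4),"z@axis",s[2],"tcp-z",e[2]-s[2],w.sum())
R=manip.current_tcp_rot(); g=(q[w]-e)@R; r=g[:,:2]
h=cv2.convexHull((r*1000).astype(np.float32))[:,0]; h=h[h[:,0]>0]
# circle of known radius 29 fitted to the visible outer rim
from scipy.optimize import least_squares
o=least_squares(lambda c:np.hypot(*(h-c).T)-29,[0,0],loss="soft_l1"); print("centre in tool mm",o.x, "res",np.abs(o.fun).mean(),len(h))
E
```

```text
[0.53283318 0.10401169 0.23947287]
flange plane slope [ 0.0041 -0.0017] z@axis 0.23517205039663 tcp-z 0.004300823566881745 2948
centre in tool mm [ 0.63973761 -1.4215761 ] res 0.26472625645116676 26
```

```bash
python3 - <<'E'
from h import *
H=[.477,-.1247]
manip.move_l(H+[.22],max_speed=.2); manip.move_l(H+[.13],max_speed=.1); manip.dwell(.15)
f0=manip.current_force(); z=.13; print(f0.round(2))
while z>.062:
    z-=.006 if z>.074 else .001
    manip.move_l(H+[z],max_speed=.03); f=manip.current_force()-f0
    if z<.075 or np.linalg.norm(f)>2.5: print(round(z,4),f.round(2))
    if f[2]>4 or np.hypot(*f[:2])>8: print("contact");break
print(manip.current_ee_pos().round(4),manip.current_time())
E
```

```text
[-0.65 -0.07 -1.54]
0.07 [ 0.94 -0.12  0.17]
0.069 [ 0.41 -0.22  0.77]
0.068 [ 0.79 -0.22  1.67]
0.067 [0.76 0.29 0.4 ]
0.066 [ 0.92 -0.27  0.01]
0.065 [-3.1   1.33 10.43]
contact
[ 0.4771 -0.1247  0.0656] 30.375
```

Contact came exactly at the expected flange height (0.0655), so I'll release, retreat and check.

```bash
python3 - <<'E'
from h import *
H=[.477,-.1247]
manip.move_l(H+[.0655],max_speed=.02)
manip.set_gripper(0.5); manip.dwell(.2)
manip.move_l(H+[.16],max_speed=.1); manip.move_l([.44,-.1,.3]); manip.dwell(.2)
p,d,c=snap("wrist","w_end"); X=cloud(d,c["camera_matrix"],c["k1"],c["R"],c["t"])
hsv=cv2.cvtColor(p,cv2.COLOR_RGB2HSV)
m=((hsv[...,0]<8)|(hsv[...,0]>172))&(hsv[...,1]>150)&(np.hypot(X[...,0]-.477,X[...,1]+.125)<.06)
for n,h in (("flange",.061),("wing",.089)):
    q=X[m&(abs(X[...,2]-h)<.004)]; print(n,len(q),q[:,2].mean() if len(q) else 0,cv2.minEnclosingCircle((q[:,:2]*1000).astype(np.float32)))
print(manip.current_force().round(2),manip.current_time())
E
```

```text
flange 898 0.061625756035963215 ((474.89324951171875, -123.97457885742188), 28.123432159423828)
wing 467 0.08926564368221504 ((474.5779724121094, -123.79924011230469), 22.28453826904297)
[-0.24 -0.43  0.1 ] 33.6833
```

View pics/w_end.png

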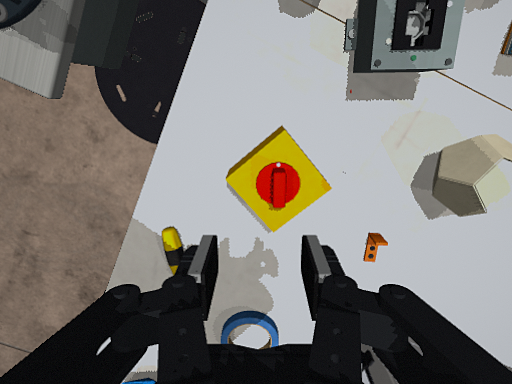

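The carrier hangs centred in the stand (pixel ~278,184). Its flange is flat at 0.0616 and the wing top at 0.089, so it is upright, about 2 mm off the hole's axis. The robot is clear, so I'll hand in.

```bash
python3 -c "
from bench import manip
print(manip.sign_off())"
```

```text
the job is handed in; nothing more can be done
None
```

I unlocked the fuse carrier, drew it out and hung it upright in the yellow stand, flange flat and about 2 mm off centre; the job was handed in after about 34 s, but the hand-in returned no verdict.

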